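# Run down the loose wing nut of the flower press

### The arm

A 6-joint arm with a two-finger parallel gripper is mounted at the origin on the work surface. World frame = base frame: x ahead of the robot, y to its left, z up, the work surface at z = 0. Lengths are in m, angles in degrees, forces in N, time in s.
With the tool pointing down it reaches from about 0.35 to 0.975 m from the base axis. Payload 17.4 kg.
Tool frame: the origin (TCP) lies at the very end of the fingers, on their centre line; the grasp point (between the pads) lies 19 mm behind it; z points along the fingers, y is the line along which they close (so a half turn about z gives the same grasp; the last joint's range is limited). The gripper opens to 85 mm and grips with 20 to 120 N. Pads are 22 mm wide; open, the fingers measure 114 mm over their backs; the gripper's body (76 mm by 85 mm) begins 54 mm behind the grasp point. The pads swing forward as they close: fully open they stand 13 mm farther back than shut.
Start: joints at [62.292, 6.646, 82.598, -0, 90.757, -2.166], TCP at [0.291, 0.609, 0.231] pointing down, gripper open.
Joint ranges: [-162.19, 162.19], [-47.58, 125.68], [4.15, 143.07], [-65.23, 245.23], [0.69, 171.88], [-170.13, 170.13]. Speed limits (degrees/s): [108.29, 108.29, 127.2, 180, 180, 180].

### API

Orientations are given as [roll, pitch, yaw] about the fixed x, y, z axes, in that order (R = Rz(yaw) Ry(pitch) Rx(roll)).
In Python, from rig import bot, snapshot gives the robot as it stands.
- The arm moves only by the tool carry_out, never from a script. Its argument "plan" is a list that holds one entry, the list of rows, each a list of 4 numbers: the shift along the tool's x, y, z in mm, then the turn about the tool's z in degrees. In form: [[[tx, ty, tz, roll], ...]]. A call has exactly 8 rows; each row shifts and turns the commanded pose from where the row before left it, along the tool's axes as they then stand; what a row does not reach is not made up. A row lasts 1/10 s, in which the tool goes at most 50 mm and 8.59 degrees, less where a joint would pass 70% of its speed; a pose out of reach is approached as far as the arm can. A call with a gripper value outside its range is refused whole. "jaw" is the finger opening in mm, from 0 to 85.4, set as the call begins (left out, the last holds). The fingers move at their own pace and stop on an object; "squeeze" is the grip in N (left out, the last holds). Time passes only in rows, so rows that do not move let the fingers close, or fill a call up. It gives the time, the measured TCP pose, the force, the opening and the grip force at its end, in the units of the state.
- bot.get_obs(): the state, without advancing time (a new reading comes with each control period).
- snapshot(name): name is "scene" or "side" or "wrist"; returns a dict with "img" (420x560x3 uint8, blue, green, red), "fx", "fy", "cx", "cy" (pixels), "D" ([k1, k2, p1, p2, k3] as OpenCV has them; the pictures are not rectified), "R" (3x3) and "t" (3): a world point X has camera coordinates R X + t. Camera axes: x right, y down, z forward; pixel columns grow to the right and rows downward; lengths in m; the calibration is good to about 2 mm. A picture is of the moment at which its call begins. There is no depth.
- bot.hand_in(): hands the job in; it is judged then, once.
The state is a dict: "time": time; "joint_positions": joint angles; "joint_velocities": joint speeds; "joint_torque": joint torques, N m; "tcp_pos": TCP position; "eef_rot": TCP orientation; "force": force on the tool from outside, world axes, zero at the start; "moment": the same for the moment, N m; "width": finger opening in m; "finger_force": force on a finger pad.
Only numpy, scipy, OpenCV 4.12 (cv2) and the standard library are available. Lean on these libraries where they do the work, as an engineer would, in place of code of your own. Each camera call takes 0.05 s, during which the arm holds its last target. There are 200 camera calls.

### The job

On the radiator shelf lies a wooden flower press; of its four wing nuts, the one at the corner beside the bicycle bell has been left backed off. Gently push its wings round clockwise (seen from above) with fingertip strokes, without gripping it, until it is fully down and snug on its washer. Leave the other three nuts, the press and everything round it where they are, and end clear of it all.

Things in the scene. Friction and masses are not known exactly. Their poses are not given: they have to be found in the camera images.
- press: Loose flower press, 1.6 kg, two wooden boards 230 x 180 mm, 50 mm high to the top face. Origin: centre of its underside; x along the long side, z up. Upright M10 bolts at x = +-93, y = +-68 mm end 72.5 mm above the shelf; each has a washer (25 mm across, 2 mm thick) on the top board and a wing nut. It slides if pushed with more than about 8 N.
- wing_nut: The loose nut at the press's +x, +y corner. Origin: on the bolt axis at its underside, 52 mm above the shelf when snug, rising 1.5 mm per turn; this frame does not turn. Hub 20 mm across, 12 high; two opposite flat upright wings, 51 mm over both, 4.4 thick, each a disc 18 mm across, its centre 16.5 mm from the axis and 16 mm above the underside; wing tops at 25 mm.
- wings (a point): Point on the loose nut's axis, 16 mm above its underside (mid-height of the ears), turning with the nut: its x axis points along one wing (the other wing points the opposite way), z up.
- nut_turn (a joint): How far the loose nut is backed off, in rad: 0 = snug on its washer (a hard stop), growing anticlockwise seen from above; it starts at 7 to 10.5 (1.1 to 1.7 turns). Ordinary right-hand thread: clockwise lowers it. Drag about 0.012 N m, it stays where it is left.
- nut_b (a joint): The snug wing nut at the press's -x, +y corner, same nut and same meaning: 0 = snug. To be left alone (drag about 0.06 N m).
- nut_c (a joint): The snug wing nut at the press's -x, -y corner: 0 = snug. To be left alone.
- nut_d (a joint): The snug wing nut at the press's +x, -y corner: 0 = snug. To be left alone.
- bell: Loose chrome bicycle bell, dome 55 mm across, 44 mm high, its lever reaching 43 mm from the axis, standing on its foot on the shelf about 60 to 80 mm from the loose nut's axis. Origin: centre of its underside. To be left alone.
- whistle: Loose orange plastic whistle, 50 x 18 x 21 mm, on the shelf beside the press. Origin: underside below the barrel. To be left alone.
- dish: Loose blue ceramic dish, 120 mm across, 32 mm high; origin: centre of its underside. To be left alone.
- bamboo_box: Loose bamboo box with sliding lid, about 205 x 110 x 66 mm; origin: centre of its underside. To be left alone.
- phone_stand: Loose black hard silicone phone stand, 85 x 70 mm, about 90 mm high; origin: centre of its underside. To be left alone.
- plant_pot: Loose terracotta pot with a succulent, 102 mm across, about 110 mm high; origin: centre of its underside. To be left alone.

How it is judged (in metres and radians):
At the end, for the whole second after the job is handed in: The loose nut is down on its washer (backed off less than 0.25 rad) and still; the other three nuts are snug (under 0.25 rad); the press lies flat and still within 30 mm of its start; bell, whistle, dish, box, phone stand and pot are within 15 mm of theirs (value of joint each of nut_turn, nut_b, nut_c, nut_d below 0.25 rad and not (velocity of joint nut_turn above 0.1 rad/s) and distance of press from where it was at the start of the episode below 0.03 m and angle between press's own z axis and vertical below 0.03 rad and linear speed of each of press, bell, whistle below 0.01 m/s and angle between bell's own z axis and vertical below 0.1 rad and distance of each of bell, whistle, dish, bamboo_box, phone_stand, plant_pot from where it was at the start of the episode below 0.015 m); the robot touches nothing.
It fails at once if the press is lifted or tipped (height (world z) of press above 0.008 m or angle between press's own z axis and vertical above 0.06 rad).
It fails at once if the press is shoved more than 30 mm (distance of press from where it was at the start of the episode above 0.03 m).
It fails at once if the press, a bolt or a nut is gripped or forced (over 35 N of finger force on the press and its nuts) (contact force between the fingers and press above 35 N).
It fails at once if another nut is loosened (value of joint any of nut_b, nut_c, nut_d above 0.4 rad).
It fails at once if a bystander is knocked or carried off (distance of any of bell, whistle, dish, bamboo_box, phone_stand, plant_pot from where it was at the start of the episode above 0.02 m).
It also fails if it takes over 67 s, if anything falls off the work surface, if the arm or the gripper's body presses on something with over 40 N, if the wrist force passes 120 N, or if a joint passes its speed limit or range.

## Working session

There is one attempt and no reset: what is moved stays moved. The work goes in short steps, Python scripts to look and compute and a tool call to move; the robot and the scene stay as the last step left them, time stands still between calls to the robot, and variables do not carry over. Pictures are saved under pics/ and viewed, at most 13 in all, crops included, and the job is handed in when it is done.

Besides the shell and the picture viewer there is one more tool, called after ">>>" by a JSON object that holds its "api" and its "payload", one argument or row to a line. carry_out: Moves the arm, as the interface text tells. Its arguments: {"type":"object","properties":{"plan":{"type":"array","items":{"type":"array","items":{"type":"array","items":{"type":"number"}}}},"jaw":{"type":"number"},"squeeze":{"type":"number"}},"required":["plan"]}

```bash
mkdir -p pics; python3 - <<'E'
from rig import bot, snapshot
import cv2
for n in ("scene","wrist"):
    s=snapshot(n); cv2.imwrite(f"pics/{n}0.png",s["img"])
    print(n,s["fx"],s["R"],s["t"],s["D"])
o=bot.get_obs(); print(o)
E
```

```text
scene 380.2026522154917 [[ 0.5266363   0.85004978  0.00834167]
 [ 0.53048236 -0.32095356 -0.78458733]
 [-0.66426099  0.41761728 -0.61996221]] [-0.28805792 -0.21625141  1.43189553] [-0.06604944  0.          0.          0.          0.        ]
wrist 308.3923909722952 [[ 4.30599070e-01  9.02543063e-01 -6.77658732e-04]
 [ 8.64290636e-01 -4.12132510e-01  2.88354801e-01]
 [ 2.59973341e-01 -1.24751004e-01 -9.57523394e-01]] [-0.6750214  -0.03942756  0.37936548] [0.00970656 0.         0.         0.         0.        ]
{'time': 0.1, 'joint_positions': array([ 6.22925993e+01,  6.67222327e+00,  8.26311817e+01,  5.03644707e-04,
        9.07578993e+01, -2.16329411e+00]), 'joint_velocities': array([-0.00040552, -0.06861795, -0.08983884,  0.03686224, -0.14175781,
       -0.03797787]), 'joint_torque': array([ 4.18287473e-04, -7.33670712e+01, -6.33790398e+01, -1.47973783e-04,
        5.23929979e-03,  1.25864396e-06]), 'tcp_pos': array([0.29096324, 0.60887874, 0.23063402]), 'eef_rot': array([-1.79938758e+02, -2.81734109e-03,  1.54455898e+02]), 'force': array([ 0.31783726,  0.30691589, -0.81570424]), 'moment': array([ 0.00197731, -0.05994494, -0.01442406]), 'finger_force': 0.0, 'width': 0.08595258081980713}
```

View pics/scene0.png

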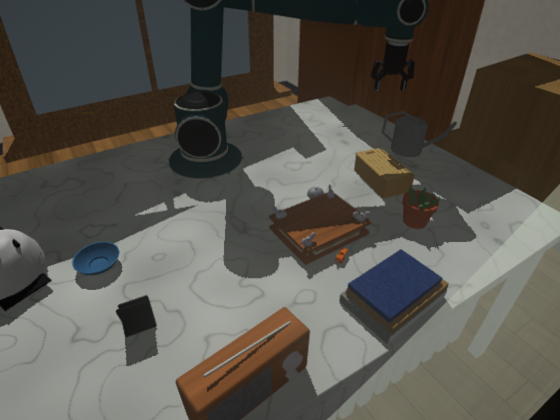

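View pics/wrist0.png

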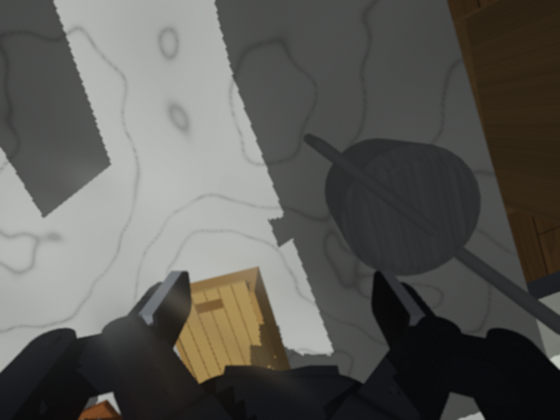

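The scene picture shows the press around (320,225), the bell near (316,190) behind the nut at about (331,190), and the whistle at (342,256). I'll enlarge that area and add the side view.

```bash
python3 - <<'E'
from rig import bot, snapshot
import cv2,numpy as np
a=snapshot("scene")["img"][175:270,255:385]
a=cv2.resize(a,(780,570),interpolation=cv2.INTER_CUBIC)
cv2.imwrite("pics/sc1.png",a)
s=snapshot("side"); cv2.imwrite("pics/side0.png",s["img"]); print(s["fx"],s["R"],s["t"])
E
```

```text
482.0124767097695 [[-0.97143332 -0.23713251 -0.00924587]
 [-0.12499924  0.54441055 -0.82945304]
 [ 0.20172383 -0.80460259 -0.55849993]] [0.53007676 0.12213007 1.31002546]
```

View pics/sc1.png

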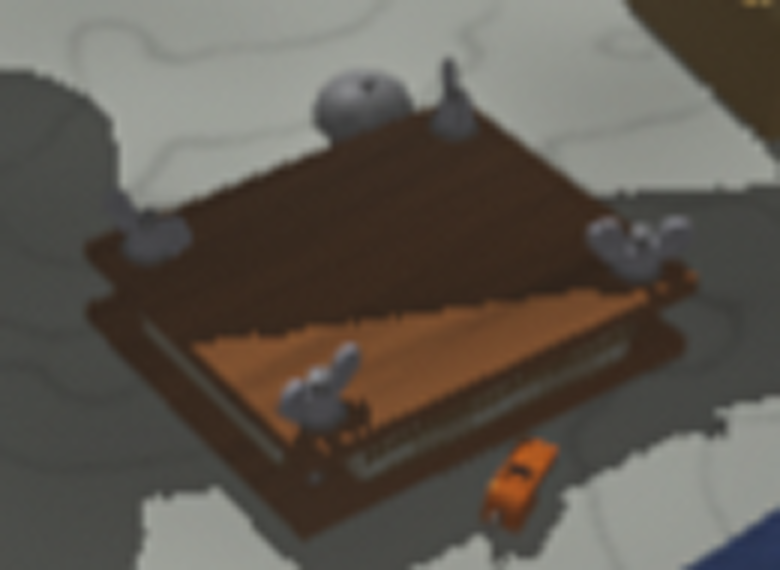

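View pics/side0.png

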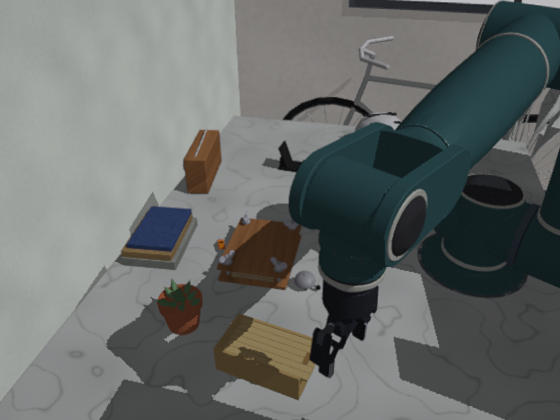

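The enlarged crop shows the nut feet: the one by the bell at crop (453,125), the others at (635,265), (155,248) and (318,412). Next I locate them all in the plane z≈0.056 and fit the press.

```bash
cat > h.py <<'E'
import cv2,numpy as np
def ray(s,uv,z):
    K=np.array([[s["fx"],0,s["cx"]],[0,s["fy"],s["cy"]],[0,0,1]])
    p=cv2.undistortPoints(np.array([[uv]],float),K,np.array(s["D"],float))[0,0]
    R=np.array(s["R"]);t=np.array(s["t"])
    d=R.T@np.array([p[0],p[1],1]);c=-R.T@t
    return c+d*(z-c[2])/d[2]
def proj(s,X):
    K=np.array([[s["fx"],0,s["cx"]],[0,s["fy"],s["cy"]],[0,0,1]])
    return cv2.projectPoints(np.array(X,float).reshape(-1,3),cv2.Rodrigues(np.array(s["R"]))[0],np.array(s["t"],float),K,np.array(s["D"],float))[0][:,0]
E
python3 - <<'E'
from rig import bot,snapshot
from h import *
s=snapshot("scene"); w=snapshot("side")
P=np.array([ray(s,(255+u/6,175+v/6),.056)[:2] for u,v in [(453,125),(635,265),(155,248),(318,412)]])
Q=np.array([ray(w,p,.056)[:2] for p in [(279,268),(227,261)]])
print(P.round(4).tolist()); print("side",Q.round(4).tolist())
n=lambda i,j:np.linalg.norm(P[i]-P[j]).round(4)
print(n(0,1),n(2,3),n(0,2),n(1,3), "centre",P.mean(0))
print("bell",ray(s,(255+362/6,175+105/6),.025).round(3),ray(w,(304,281),.025).round(3))
print("whistle",ray(s,(255+520/6,175+485/6),.01).round(3), "box top",[ray(w,p,.066)[:2].round(3).tolist() for p in [(237,317),(319,340),(300,375),(216,347)]])
E
```

```text
[[0.4991, 0.2045], [0.6334, 0.2084], [0.5063, 0.0231], [0.6395, 0.0233]]
side [[0.4903, 0.2133], [0.6262, 0.2167]]
0.1343 0.1332 0.1816 0.1852 centre [0.56956301 0.11481258]
bell [0.426 0.203 0.025] [0.426 0.213 0.025]
whistle [0.686 0.104 0.01 ] box top [[0.538, 0.407], [0.352, 0.431], [0.373, 0.526], [0.554, 0.498]]
```

>>> {"api": "carry_out", "payload": {
  "plan": [
    [[-20,-15,0,0],[-36,-27,0,0],[-36,-27,0,0],[-36,-27,0,0],[-36,-27,0,0],[-36,-27,0,0],[-36,-27,0,0],[-36,-27,0,0]]
  ]
}}

```text
time: 1.1
tcp_pos: [0.449, 0.306, 0.2314]
eef_rot: [180.0, 0.0, 154.5]
force: [0.6, -0.0, 0.6]
width: 0.0853
finger_force: 0.0
```

>>> {"api": "carry_out", "payload": {
  "plan": [
    [[-30,-24,0,0],[-30,-24,0,0],[-20,-16,0,0],[-7,-6,0,0],[0,0,0,0],[0,0,0,0],[0,0,0,0],[0,0,0,0]]
  ],
  "jaw": 36
}}

```text
time: 1.9
tcp_pos: [0.4965, 0.2079, 0.2313]
eef_rot: [180.0, -0.0, 154.5]
force: [-0.6, -0.1, -0.7]
width: 0.0363
finger_force: 0.0
```

```bash
python3 - <<'E'
from rig import bot, snapshot
from h import *
s=snapshot("wrist"); cv2.imwrite("pics/w1.png",s["img"])
o=bot.get_obs();print(o["time"],o["tcp_pos"],o["eef_rot"],o["joint_positions"],o["width"],o["force"],o["moment"])
print(proj(s,[o["tcp_pos"],[.497,.207,.056]]))
E
```

```text
1.95 [0.49651748 0.20780131 0.23130648] [ 1.79995388e+02 -2.33711052e-03  1.54524890e+02] [ 1.99920712e+01 -1.05567290e+01  9.93678837e+01  4.90130725e-03
  9.11871969e+01 -4.45327168e+01] 0.03613519001930205 [ 0.63584848  0.70742095 -0.36609473] [0.05380284 0.02100295 0.02935298]
[[280.06474395 271.89233758]
 [279.92873659 197.0293839 ]]
```

View pics/w1.png

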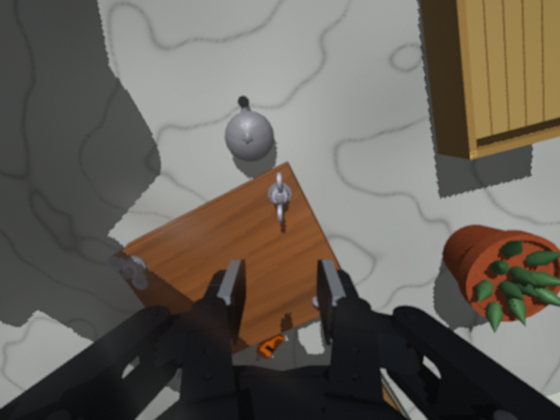

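```bash
python3 - <<'E'
import cv2
a=cv2.imread("pics/w1.png")[155:235,230:330]
cv2.imwrite("pics/w1c.png",cv2.resize(a,(700,560),interpolation=cv2.INTER_CUBIC))
E
```

```text
(no output)
```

View pics/w1c.png

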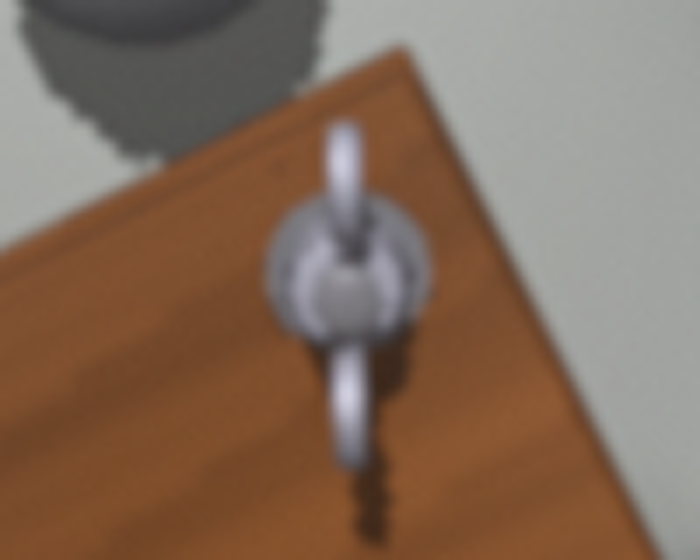

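The crop shows the bolt end at (279.7,197.4), the washer centre at about (279.7,193.3), and the wings running along the tool's x within a degree or two.

```bash
python3 - <<'E'
from rig import bot, snapshot
from h import *
s=snapshot("wrist");o=bot.get_obs()
B=[ray(s,(279.7,197.4),.0725),ray(s,(279.7,193.3),.052),ray(s,(279.4,196.9),.072)]
y=np.radians(o["eef_rot"][2])
for b in B:
    d=b-o["tcp_pos"]; print(b.round(4),"tool xyz mm",1e3*(np.cos(y)*d[0]+np.sin(y)*d[1]),1e3*(np.sin(y)*d[0]-np.cos(y)*d[1]),-1e3*d[2])
print("bell",ray(s,(250,136),.035).round(3))
E
```

```text
[0.4939 0.2082 0.0725] tool xyz mm 2.607090631901842 -0.6851300035626052 158.82057690439376
[0.4941 0.208  0.052 ] tool xyz mm 2.3731333247453357 -0.752270170623038 179.3205769043938
[0.4934 0.2081 0.072 ] tool xyz mm 3.0063412880733082 -0.9881555137281827 159.32057690439376
bell [0.428 0.205 0.035]
```

>>> {"api": "carry_out", "payload": {
  "plan": [
    [[2.5,-0.7,20,0],[0,0,26,0],[0,0,26,0],[0,0,26,0],[0,0,24,0],[0,0,14,0],[0,0,0,0],[0,0,0,0]]
  ]
}}

```text
time: 2.8
tcp_pos: [0.4946, 0.2077, 0.0962]
eef_rot: [180.0, 0.0, 154.5]
force: [1.0, -0.3, 1.4]
width: 0.0362
finger_force: 0.0
```

```bash
python3 - <<'E'
from rig import bot, snapshot
from h import *
s=snapshot("wrist"); cv2.imwrite("pics/w2.png",s["img"])
o=bot.get_obs();print(o["tcp_pos"],o["eef_rot"],o["width"],o["moment"])
print(proj(s,[o["tcp_pos"],[.4939,.2082,.0725]]))
E
```

```text
[0.49479515 0.20776396 0.0966636 ] [1.79938249e+02 6.03472388e-02 1.54465600e+02] 0.03619438713053214 [ 0.01260766 -0.03305328  0.0303494 ]
[[280.50537849 272.44395817]
 [280.53300309 252.00417016]]
```

View pics/w2.png

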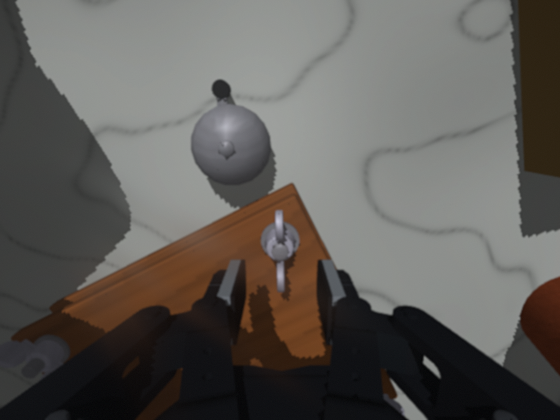

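The near view puts the bolt end at (280,251), as predicted, midway between the pads (inner edges at columns 243 and 318). Next I descend and turn.

>>> {"api": "carry_out", "payload": {
  "plan": [
    [[1,0,10,0],[0,0,10,0],[0,0,8,0],[0,0,4,0],[0,0,0,0],[0,0,0,8],[0,0,0,8],[0,0,0,8]]
  ]
}}

```text
time: 3.65
tcp_pos: [0.4936, 0.208, 0.0637]
eef_rot: [180.0, 0.0, 130.1]
force: [-0.0, 0.1, -0.0]
width: 0.0361
finger_force: 0.0
```

>>> {"api": "carry_out", "payload": {
  "plan": [
    [[0,0,0,6],[0,0,0,5],[0,0,0,5],[0,0,0,5],[0,0,0,5],[0,0,0,5],[0,0,0,5],[0,0,0,5]]
  ]
}}

```text
time: 4.45
tcp_pos: [0.4935, 0.2079, 0.0637]
eef_rot: [180.0, 0.0, 89.2]
force: [-0.8, -0.7, -1.1]
width: 0.0359
finger_force: 0.3
```

```bash
python3 - <<'E'
from rig import bot, snapshot
from h import *
s=snapshot("wrist"); cv2.imwrite("pics/w3.png",s["img"][150:380,150:410].repeat(2,0).repeat(2,1))
o=bot.get_obs();print(o["tcp_pos"],o["eef_rot"],o["width"],o["force"],o["moment"],o["joint_positions"][5])
E
```

```text
[0.49354687 0.20788075 0.06362297] [1.79978513e+02 5.99483775e-04 8.89356124e+01] 0.03636651547198124 [ 0.14165188 -0.69436448  0.0134773 ] [-0.05265251  0.00591711 -0.00521155] 21.182679688029083
```

View pics/w3.png

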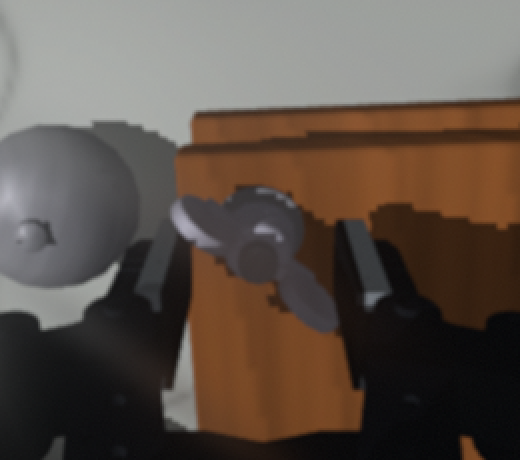

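Picture: the pads bear on opposite wings at (185,215) and (330,320), and the nut is turning. I'll carry on with the stroke.

>>> {"api": "carry_out", "payload": {
  "plan": [
    [[0,0,0,8],[0,0,0,8],[0,0,0,8],[0,0,0,8],[0,0,0,8],[0,0,0,8],[0,0,0,8],[0,0,0,8]]
  ]
}}

```text
time: 5.3
tcp_pos: [0.4934, 0.2079, 0.0635]
eef_rot: [-180.0, -0.0, 25.2]
force: [-0.9, 0.2, -0.2]
width: 0.0359
finger_force: 0.3
```

>>> {"api": "carry_out", "payload": {
  "plan": [
    [[0,0,0,8],[0,0,0,8],[0,0,0,8],[0,0,0,8],[0,0,0,8],[0,0,0,8],[0,0,0,8],[0,0,0,8]]
  ]
}}

```text
time: 6.1
tcp_pos: [0.4935, 0.208, 0.0636]
eef_rot: [-180.0, 0.0, -38.8]
force: [0.2, -0.1, -0.5]
width: 0.0359
finger_force: 0.3
```

>>> {"api": "carry_out", "payload": {
  "plan": [
    [[0,0,0,8],[0,0,0,4],[0,0,0,0],[0,0,0,0],[0,0,0,-8],[0,0,-12,-8],[0,0,-12,-8],[0,0,-6,-8]]
  ]
}}

```text
time: 6.9
tcp_pos: [0.4937, 0.208, 0.0944]
eef_rot: [-180.0, -0.1, -18.0]
force: [0.5, 0.5, -0.7]
width: 0.0357
finger_force: 0.0
```

```bash
python3 - <<'E'
from rig import bot
o=bot.get_obs();print(o["time"],o["tcp_pos"],o["eef_rot"],o["force"],o["moment"],o["joint_positions"][5])
E
```

```text
6.9 [0.49372236 0.20801934 0.0944445 ] [-1.79959370e+02 -5.04367505e-02 -1.80412250e+01] [ 0.47472942  0.49664307 -0.65340977] [ 0.00484255 -0.0063269   0.01985189] 128.1595958690603
```

>>> {"api": "carry_out", "payload": {
  "plan": [
    [[0,0,0,-8],[0,0,0,-8],[0,0,0,-8],[0,0,0,-8],[0,0,0,-8],[0,0,0,-8],[0,0,0,-8],[0,0,0,-8]]
  ]
}}

```text
time: 7.7
tcp_pos: [0.4934, 0.2079, 0.0934]
eef_rot: [180.0, -0.0, 46.0]
force: [-0.4, -0.6, 0.6]
width: 0.0363
finger_force: 0.0
```

>>> {"api": "carry_out", "payload": {
  "plan": [
    [[0,0,0,-8],[0,0,0,-8],[0,0,0,-8],[0,0,0,-8],[0,0,0,-8],[0,0,0,-8],[0,0,0,-8],[0,0,0,-8]]
  ]
}}

```text
time: 8.5
tcp_pos: [0.4934, 0.2079, 0.0934]
eef_rot: [180.0, -0.0, 110.0]
force: [0.9, 0.8, -0.3]
width: 0.0362
finger_force: 0.0
```

>>> {"api": "carry_out", "payload": {
  "plan": [
    [[0,0,0,-8],[0,0,0,-8],[0,0,0,-8],[0,0,0,-8],[0,0,0,-8],[0,0,0,-4],[0,0,0,0],[0,0,0,0]]
  ]
}}

```text
time: 9.3
tcp_pos: [0.4934, 0.2079, 0.0934]
eef_rot: [180.0, 0.0, 153.4]
force: [0.4, 0.4, -0.4]
width: 0.0358
finger_force: 0.0
```

```bash
python3 - <<'E'
from rig import bot, snapshot
from h import *
s=snapshot("wrist"); cv2.imwrite("pics/w4.png",s["img"][150:380,150:410].repeat(2,0).repeat(2,1))
o=bot.get_obs();print(o["tcp_pos"],o["eef_rot"],o["joint_positions"][5])
E
```

```text
[0.4934023  0.20789313 0.0933559 ] [1.79996864e+02 2.97837412e-03 1.53393067e+02] -43.27497288373232
```

View pics/w4.png

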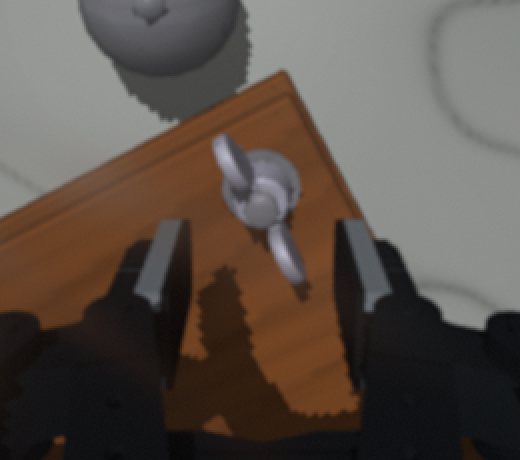

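The wings lie about 29° off the tool's x, clear of the pads. Stroke 2 is safe to run fast: the total will be about 335°, under the 401° minimum.

>>> {"api": "carry_out", "payload": {
  "plan": [
    [[0,0,10,0],[0,0,12,0],[0,0,8,0],[0,0,0,0],[0,0,0,6],[0,0,0,6],[0,0,0,5],[0,0,0,5]]
  ]
}}

```text
time: 10.15
tcp_pos: [0.4935, 0.2079, 0.0634]
eef_rot: [180.0, 0.0, 131.2]
force: [0.1, -0.9, -0.2]
width: 0.036
finger_force: 0.0
```

>>> {"api": "carry_out", "payload": {
  "plan": [
    [[0,0,0,5],[0,0,0,8],[0,0,0,8],[0,0,0,8],[0,0,0,8],[0,0,0,8],[0,0,0,8],[0,0,0,8]]
  ]
}}

```text
time: 10.95
tcp_pos: [0.4934, 0.2078, 0.0633]
eef_rot: [-180.0, 0.0, 70.1]
force: [-1.0, -1.3, 0.3]
width: 0.0356
finger_force: 0.3
```

>>> {"api": "carry_out", "payload": {
  "plan": [
    [[0,0,0,8],[0,0,0,8],[0,0,0,8],[0,0,0,8],[0,0,0,8],[0,0,0,8],[0,0,0,8],[0,0,0,8]]
  ]
}}

```text
time: 11.75
tcp_pos: [0.4933, 0.2079, 0.0633]
eef_rot: [180.0, 0.0, 6.1]
force: [-1.0, -0.6, -0.4]
width: 0.0364
finger_force: 0.3
```

>>> {"api": "carry_out", "payload": {
  "plan": [
    [[0,0,0,8],[0,0,0,8],[0,0,0,8],[0,0,0,8],[0,0,0,8],[0,0,0,4],[0,0,0,0],[0,0,0,0]]
  ]
}}

```text
time: 12.55
tcp_pos: [0.4934, 0.2079, 0.0634]
eef_rot: [-180.0, -0.0, -37.4]
force: [0.4, 0.6, 0.3]
width: 0.0356
finger_force: 0.0
```

>>> {"api": "carry_out", "payload": {
  "plan": [
    [[0,0,0,-8],[0,0,-12,-8],[0,0,-12,-8],[0,0,-6,-8],[0,0,0,-8],[0,0,0,-8],[0,0,0,-8],[0,0,0,-8]]
  ]
}}

```text
time: 13.35
tcp_pos: [0.4934, 0.2079, 0.0934]
eef_rot: [180.0, -0.0, 26.9]
force: [0.4, -0.4, -0.2]
width: 0.0362
finger_force: 0.0
```

>>> {"api": "carry_out", "payload": {
  "plan": [
    [[0,0,0,-8],[0,0,0,-8],[0,0,0,-8],[0,0,0,-8],[0,0,0,-8],[0,0,0,-8],[0,0,0,-8],[0,0,0,-8]]
  ]
}}

```text
time: 14.15
tcp_pos: [0.4934, 0.2079, 0.0934]
eef_rot: [180.0, 0.0, 90.9]
force: [-0.6, -0.4, 0.5]
width: 0.0362
finger_force: 0.0
```

>>> {"api": "carry_out", "payload": {
  "plan": [
    [[0,0,0,-8],[0,0,0,-8],[0,0,0,-8],[0,0,0,-8],[0,0,0,-8],[0,0,0,-8],[0,0,0,-8],[0,0,0,-8]]
  ]
}}

```text
time: 14.95
tcp_pos: [0.4934, 0.2079, 0.0934]
eef_rot: [180.0, 0.0, 154.9]
force: [-0.2, -0.0, -0.1]
width: 0.0363
finger_force: 0.0
```

```bash
python3 - <<'E'
from rig import bot, snapshot
from h import *
s=snapshot("wrist"); cv2.imwrite("pics/w5.png",s["img"][150:380,150:410].repeat(2,0).repeat(2,1))
o=bot.get_obs();print(o["tcp_pos"],o["eef_rot"],o["joint_positions"][5])
E
```

```text
[0.49342224 0.20789805 0.09337558] [1.79997132e+02 5.25966041e-03 1.55436994e+02] -45.317895198153906
```

View pics/w5.png

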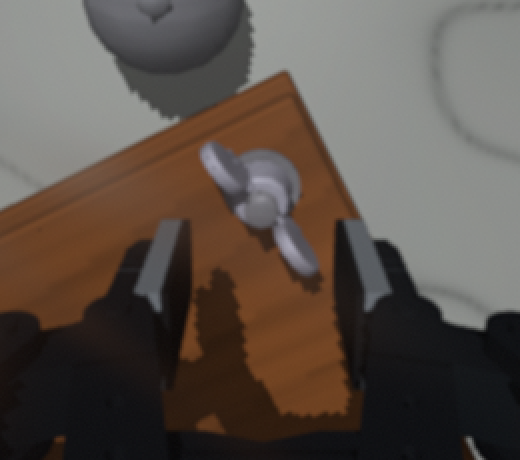

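The wings are about 41° off the tool's x, and the total turned is about 319°, which leaves 82–283°. For the end I push with one finger only: 2 mm off-centre and orbiting, so the press's own friction caps the force.

>>> {"api": "carry_out", "payload": {
  "plan": [
    [[0,0,0,-8],[2,0,0,-4],[0,0,10,0],[0,0,12,0],[0,0,8,0],[0,0,0,0],[0,0.1,0,3],[0,0.1,0,3]]
  ],
  "jaw": 32
}}

```text
time: 15.8
tcp_pos: [0.4916, 0.2087, 0.0633]
eef_rot: [-180.0, -0.0, 160.3]
force: [-0.3, -0.2, -0.6]
width: 0.032
finger_force: 0.0
```

>>> {"api": "carry_out", "payload": {
  "plan": [
    [[0,0.1,0,3],[0,0.1,0,4],[0,0.1,0,4],[0,0.2,0,4],[0,0.2,0,6],[0,0.2,0,6],[0,0.2,0,6],[0,0.2,0,6]]
  ]
}}

```text
time: 16.6
tcp_pos: [0.4924, 0.2096, 0.0634]
eef_rot: [-180.0, 0.0, 121.2]
force: [0.5, -0.8, -0.5]
width: 0.0319
finger_force: 0.3
```

```bash
cat > st.py <<'E'
from rig import bot
o=bot.get_obs();print(o["time"],o["tcp_pos"].round(4),o["eef_rot"].round(1),"F",o["force"].round(1),"M",o["moment"].round(3),o["finger_force"],o["joint_positions"][5].round(1),o["joint_torque"].round(3)[[0,5]])
E
python3 st.py
```

```text
16.6 [0.4924 0.2096 0.0634] [-180.     0.   121.2] F [ 0.5 -0.8 -0.5] M [-0.103 -0.012 -0.022] 0.3473943173958105 -10.8 [ 0.357 -2.77 ]
```

>>> {"api": "carry_out", "payload": {
  "plan": [
    [[0,0.2,0,6],[0,0.2,0,6],[0,0.2,0,6],[0,0.2,0,6],[0,0.2,0,6],[0,0.2,0,6],[0,0.1,0,4],[0,0.1,0,2]]
  ]
}}

```text
time: 17.4
tcp_pos: [0.4937, 0.21, 0.0633]
eef_rot: [-180.0, 0.0, 79.2]
force: [0.1, -0.0, -0.3]
width: 0.0323
finger_force: 0.3
```

>>> {"api": "carry_out", "payload": {
  "plan": [
    [[0,0,0,1],[0,0.1,0,1],[0,0,0,1],[0,0,0,1],[0,0.1,0,1],[0,0,0,1],[0,0,0,1],[0,0.1,0,1]]
  ]
}}

```text
time: 18.2
tcp_pos: [0.4939, 0.21, 0.0633]
eef_rot: [-180.0, 0.0, 71.4]
force: [-1.1, -1.1, 0.6]
width: 0.0323
finger_force: 0.3
```

```bash
python3 st.py
```

```text
18.2 [0.4939 0.21   0.0633] [-180.     0.    71.4] F [-1.1 -1.1  0.6] M [-0.046  0.078  0.003] 0.28906707197165815 38.9 [ 0.166 -0.447]
```

>>> {"api": "carry_out", "payload": {
  "plan": [
    [[0,0.1,0,1.5],[0,0,0,1.5],[0,0.1,0,1.5],[0,0,0,1.5],[0,0.1,0,1.5],[0,0,0,1.5],[0,0.1,0,1.5],[0,0,0,1.5]]
  ]
}}

```text
time: 19.0
tcp_pos: [0.4943, 0.2098, 0.0633]
eef_rot: [-180.0, 0.0, 59.3]
force: [-0.4, 0.6, -0.8]
width: 0.0322
finger_force: 0.3
```

>>> {"api": "carry_out", "payload": {
  "plan": [
    [[0,0.1,0,1.5],[0,0,0,1.5],[0,0.1,0,1.5],[0,0,0,1.5],[0,0.1,0,1.5],[0,0,0,1.5],[0,0.1,0,1.5],[0,0,0,1.5]]
  ]
}}

```text
time: 19.8
tcp_pos: [0.4946, 0.2096, 0.0633]
eef_rot: [-180.0, 0.0, 47.3]
force: [-0.6, -1.3, 0.4]
width: 0.0321
finger_force: 0.3
```

>>> {"api": "carry_out", "payload": {
  "plan": [
    [[0,0.1,0,1.5],[0,0,0,1.5],[0,0.1,0,1.5],[0,0,0,1.5],[0,0.1,0,1.5],[0,0,0,1.5],[0,0.1,0,1.5],[0,0,0,1.5]]
  ]
}}

```text
time: 20.6
tcp_pos: [0.4949, 0.2093, 0.0633]
eef_rot: [-180.0, 0.0, 35.3]
force: [0.2, -0.8, -0.8]
width: 0.0315
finger_force: 0.3
```

>>> {"api": "carry_out", "payload": {
  "plan": [
    [[0,0.1,0,1.5],[0,0,0,1.5],[0,0.1,0,1.5],[0,0,0,1.5],[0,0.1,0,1.5],[0,0,0,1.5],[0,0.1,0,1.5],[0,0,0,1.5]]
  ]
}}

```text
time: 21.4
tcp_pos: [0.4951, 0.2089, 0.0633]
eef_rot: [-180.0, 0.0, 23.3]
force: [-0.3, -0.7, 0.6]
width: 0.032
finger_force: 0.3
```

>>> {"api": "carry_out", "payload": {
  "plan": [
    [[0,0.1,0,1.5],[0,0,0,1.5],[0,0.1,0,1.5],[0,0,0,1.5],[0,0.1,0,1.5],[0,0,0,1.5],[0,0.1,0,1.5],[0,0,0,1.5]]
  ]
}}

```text
time: 22.2
tcp_pos: [0.4952, 0.2085, 0.0633]
eef_rot: [-180.0, -0.0, 11.3]
force: [-0.7, 1.5, 0.2]
width: 0.0323
finger_force: 0.3
```

>>> {"api": "carry_out", "payload": {
  "plan": [
    [[0,0.1,0,1.5],[0,0,0,1.5],[0,0.1,0,1.5],[0,0,0,1.5],[0,0.1,0,1.5],[0,0,0,1.5],[0,0.1,0,1.5],[0,0,0,1.5]]
  ]
}}

```text
time: 23.0
tcp_pos: [0.4953, 0.2081, 0.0633]
eef_rot: [-180.0, -0.0, -0.7]
force: [-1.2, -0.1, -0.7]
width: 0.0319
finger_force: 0.3
```

>>> {"api": "carry_out", "payload": {
  "plan": [
    [[0,0.1,0,1.5],[0,0,0,1.5],[0,0.1,0,1.5],[0,0,0,1.5],[0,0.1,0,1.5],[0,0,0,1.5],[0,0.1,0,1.5],[0,0,0,1.5]]
  ]
}}

```text
time: 23.8
tcp_pos: [0.4952, 0.2077, 0.0633]
eef_rot: [-180.0, -0.0, -12.7]
force: [0.6, -0.6, -0.3]
width: 0.0318
finger_force: 0.3
```

>>> {"api": "carry_out", "payload": {
  "plan": [
    [[0,0.1,0,1.5],[0,0,0,1.5],[0,0.1,0,1.5],[0,0,0,1.5],[0,0.1,0,1.5],[0,0,0,1.5],[0,0.1,0,1.5],[0,0,0,1.5]]
  ]
}}

```text
time: 24.6
tcp_pos: [0.4951, 0.2074, 0.0633]
eef_rot: [180.0, 0.0, -24.7]
force: [-0.8, -0.4, 0.3]
width: 0.0317
finger_force: 0.3
```

>>> {"api": "carry_out", "payload": {
  "plan": [
    [[0,0.1,0,1.5],[0,0,0,1.5],[0,0.1,0,1.5],[0,0,0,1.5],[0,0.1,0,1.5],[0,0,0,1.5],[0,0.1,0,1.5],[0,0,0,1.5]]
  ]
}}

```text
time: 25.4
tcp_pos: [0.4949, 0.207, 0.0633]
eef_rot: [180.0, -0.0, -36.7]
force: [-0.2, 0.1, -0.3]
width: 0.0319
finger_force: 0.3
```

>>> {"api": "carry_out", "payload": {
  "plan": [
    [[0,0.1,0,1.5],[0,0,0,1.5],[0,0.1,0,1.5],[0,0,0,1.5],[0,0.1,0,1.5],[0,0,0,1.5],[0,0.1,0,1.5],[0,0,0,1.5]]
  ]
}}

```text
time: 26.2
tcp_pos: [0.4946, 0.2067, 0.0633]
eef_rot: [180.0, -0.0, -48.7]
force: [0.3, 0.2, -1.7]
width: 0.032
finger_force: 0.3
```

>>> {"api": "carry_out", "payload": {
  "plan": [
    [[0,0,0,-6],[-2,0,0,-6],[0,0,-10,-4],[0,0,-12,0],[0,0,-8,-8],[0,0,0,-8],[0,0,0,-8],[0,0,0,-8]]
  ]
}}

```text
time: 27.0
tcp_pos: [0.4934, 0.2081, 0.0941]
eef_rot: [-180.0, -0.0, -0.4]
force: [0.6, 0.0, 0.2]
width: 0.0319
finger_force: 0.0
```

>>> {"api": "carry_out", "payload": {
  "plan": [
    [[0,0,0,-8],[0,0,0,-8],[0,0,0,-8],[0,0,0,-8],[0,0,0,-8],[0,0,0,-8],[0,0,0,-8],[0,0,0,-8]]
  ]
}}

```text
time: 27.8
tcp_pos: [0.4934, 0.2081, 0.094]
eef_rot: [180.0, -0.0, 63.6]
force: [-0.1, 0.5, -0.6]
width: 0.0316
finger_force: 0.0
```

>>> {"api": "carry_out", "payload": {
  "plan": [
    [[0,0,0,-8],[0,0,0,-8],[0,0,0,-8],[0,0,0,-8],[0,0,0,-8],[0,0,0,-8],[0,0,0,-8],[0,0,0,-8]]
  ]
}}

```text
time: 28.6
tcp_pos: [0.4934, 0.2081, 0.094]
eef_rot: [180.0, 0.0, 127.6]
force: [-0.6, -1.1, 0.1]
width: 0.0319
finger_force: 0.0
```

>>> {"api": "carry_out", "payload": {
  "plan": [
    [[0,0,0,-8],[0,0,0,-8],[0,0,0,-8],[0,0,0,0],[2,0,0,0],[0,0,0,0],[0,0,0,0],[0,0,0,0]]
  ]
}}

```text
time: 29.4
tcp_pos: [0.4914, 0.2091, 0.0933]
eef_rot: [-180.0, -0.0, 151.4]
force: [-0.7, -1.0, 0.4]
width: 0.0322
finger_force: 0.0
```

```bash
python3 st.py;  python3 - <<'E'
from rig import bot, snapshot
from h import *
s=snapshot("wrist"); cv2.imwrite("pics/w6.png",s["img"][150:380,150:410].repeat(2,0).repeat(2,1))
E
```

```text
29.4 [0.4914 0.2091 0.0933] [-180.    -0.   151.4] F [-0.7 -1.   0.4] M [-0.048  0.025 -0.019] 0.0 -41.1 [0.04  0.068]
```

View pics/w6.png

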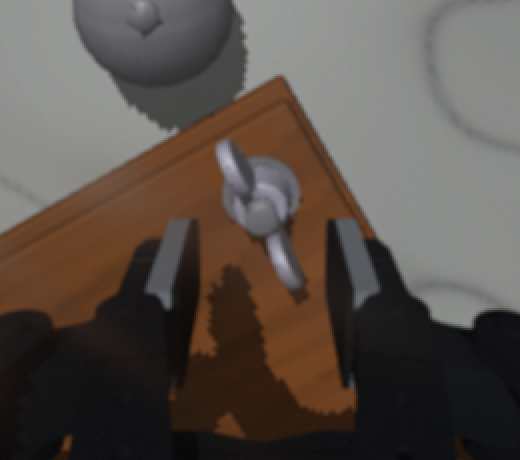

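The wings are about 28° off and clear of the pads, and the press and bell have not moved. Up to about 84° remains, so I descend and continue slowly.

>>> {"api": "carry_out", "payload": {
  "plan": [
    [[0,0,10,0],[0,0,12,0],[0,0,8,0],[0,0,0,0],[0,0.1,0,3],[0,0.1,0,3],[0,0.1,0,3],[0,0.1,0,3]]
  ]
}}

```text
time: 30.25
tcp_pos: [0.4917, 0.2094, 0.0634]
eef_rot: [180.0, 0.0, 139.3]
force: [-0.3, 0.2, -0.0]
width: 0.0319
finger_force: 0.0
```

>>> {"api": "carry_out", "payload": {
  "plan": [
    [[0,0.1,0,1.5],[0,0,0,1.5],[0,0.1,0,1.5],[0,0,0,1.5],[0,0.1,0,1.5],[0,0,0,1.5],[0,0.1,0,1.5],[0,0,0,1.5]]
  ]
}}

```text
time: 31.05
tcp_pos: [0.4919, 0.2096, 0.0633]
eef_rot: [180.0, 0.0, 127.3]
force: [-0.3, -0.2, 0.2]
width: 0.0319
finger_force: 0.3
```

>>> {"api": "carry_out", "payload": {
  "plan": [
    [[0,0.1,0,1.5],[0,0,0,1.5],[0,0.1,0,1.5],[0,0,0,1.5],[0,0.1,0,1.5],[0,0,0,1.5],[0,0.1,0,1.5],[0,0,0,1.5]]
  ]
}}

```text
time: 31.85
tcp_pos: [0.4923, 0.2099, 0.0633]
eef_rot: [180.0, -0.0, 115.3]
force: [0.2, -0.8, -0.3]
width: 0.032
finger_force: 0.3
```

>>> {"api": "carry_out", "payload": {
  "plan": [
    [[0,0.1,0,1.5],[0,0,0,1.5],[0,0.1,0,1.5],[0,0,0,1.5],[0,0.1,0,1.5],[0,0,0,1.5],[0,0.1,0,1.5],[0,0,0,1.5]]
  ]
}}

```text
time: 32.65
tcp_pos: [0.4926, 0.21, 0.0633]
eef_rot: [180.0, 0.0, 103.3]
force: [0.5, 0.2, -0.2]
width: 0.032
finger_force: 0.3
```

>>> {"api": "carry_out", "payload": {
  "plan": [
    [[0,0.1,0,1.5],[0,0,0,1.5],[0,0.1,0,1.5],[0,0,0,1.5],[0,0.1,0,1.5],[0,0,0,1.5],[0,0.1,0,1.5],[0,0,0,1.5]]
  ]
}}

```text
time: 33.45
tcp_pos: [0.493, 0.2101, 0.0633]
eef_rot: [-180.0, 0.0, 91.3]
force: [-0.6, -0.9, -0.3]
width: 0.0319
finger_force: 0.3
```

>>> {"api": "carry_out", "payload": {
  "plan": [
    [[0,0.1,0,1.5],[0,0,0,1.5],[0,0.1,0,1.5],[0,0,0,1.5],[0,0.1,0,1.5],[0,0,0,1.5],[0,0.1,0,1.5],[0,0,0,1.5]]
  ]
}}

```text
time: 34.25
tcp_pos: [0.4934, 0.2101, 0.0633]
eef_rot: [-180.0, 0.0, 79.3]
force: [-0.5, -0.4, -0.1]
width: 0.0319
finger_force: 0.3
```

>>> {"api": "carry_out", "payload": {
  "plan": [
    [[0,0.1,0,1],[0,0,0,1],[0,0,0,1],[0,0.1,0,1],[0,0,0,1],[0,0,0,1],[0,0.1,0,1],[0,0,0,1]]
  ]
}}

```text
time: 35.05
tcp_pos: [0.4936, 0.2099, 0.0632]
eef_rot: [-180.0, 0.0, 71.4]
force: [-3.7, -3.5, 0.7]
width: 0.0318
finger_force: 2.3
```

Force has jumped to about 5 N, so the stop has been reached after about 578°. One small nudge to confirm.

>>> {"api": "carry_out", "payload": {
  "plan": [
    [[0,0,0,0.5],[0,0,0,0.5],[0,0,0,0],[0,0,0,0],[0,0,0,0],[0,0,0,0],[0,0,0,0],[0,0,0,0]]
  ]
}}

```text
time: 35.85
tcp_pos: [0.4937, 0.21, 0.0633]
eef_rot: [180.0, -0.0, 70.5]
force: [-3.2, -2.7, -0.2]
width: 0.0324
finger_force: 2.2
```

Holding a steady ~4 N, against a free-running contact of 0.3 on the pads: it's against the stop. Now I back off and lift away.

>>> {"api": "carry_out", "payload": {
  "plan": [
    [[0,0,0,-3],[0,0,0,-6],[-2,0,0,-6],[0,0,0,-5],[0,0,-10,0],[0,0,-20,0],[0,0,-30,0],[0,0,-30,0]]
  ]
}}

```text
time: 36.65
tcp_pos: [0.4935, 0.2082, 0.1552]
eef_rot: [180.0, -0.0, 90.3]
force: [0.3, 0.1, 0.3]
width: 0.032
finger_force: 0.0
```

>>> {"api": "carry_out", "payload": {
  "plan": [
    [[0,0,-30,0],[0,0,-20,0],[0,0,0,0],[0,0,0,0],[0,0,0,0],[0,0,0,0],[0,0,0,0],[0,0,0,0]]
  ]
}}

```text
time: 37.45
tcp_pos: [0.4933, 0.208, 0.2029]
eef_rot: [-180.0, 0.0, 90.4]
force: [-0.3, 0.7, 0.0]
width: 0.0319
finger_force: 0.0
```

```bash
python3 st.py;  python3 - <<'E'
from rig import bot, snapshot
from h import *
s=snapshot("wrist"); cv2.imwrite("pics/w7.png",s["img"])
print(ray(s,(0,0),0),proj(s,[[.4939,.2082,.0725],[.428,.205,.035]]))
E
```

```text
37.45 [0.4933 0.208  0.2029] [-180.     0.    90.4] F [-0.3  0.7  0. ] M [ 0.027 -0.043  0.023] 0.0 19.7 [0.007 0.01 ]
[0.2240618  0.39249919 0.        ] [[280.11931186 207.96364625]
 [216.64827326 201.13159149]]
```

View pics/w7.png

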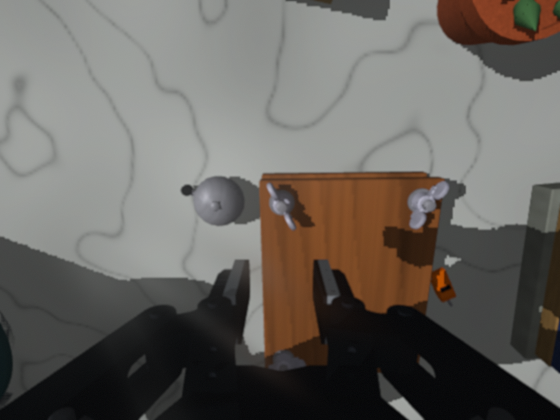

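The last picture shows the nut at (282,205), within about 2 mm of its start. The bell is at (217,201) as before, the whistle is in place, and the fingers are clear.

```bash
python3 -c "
from rig import bot
print(bot.hand_in())"
```

```text
the job is handed in; nothing more can be done
None
```

The loose wing nut was pushed about 1.6 turns clockwise until it met its stop. In the last picture the press is within about 2 mm of its start and the bell and whistle are in place; the arm ended clear and the job is handed in, no verdict returned.

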